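# Hold the new fan against the rear panel for screwing

### The arm

A 6-joint arm with a two-finger parallel gripper is mounted at the origin on the work surface. World frame = base frame: x ahead of the robot, y to its left, z up, the work surface at z = 0. Lengths are in m, angles in rad, forces in N, time in s.
With the tool pointing down it reaches from about 0.425 to 0.95 m from the base axis. Payload 3.5 kg.
Tool frame: the origin (TCP) lies midway between the tips of the shut fingers; the grasp point (between the pads) lies 19 mm behind it; z points along the fingers, y is the line along which they close (so a half turn about z gives the same grasp; the last joint's range is limited). The gripper opens to 85 mm and grips with 20 to 120 N. Pads are 22 mm wide; open, the fingers measure 114 mm over their backs; the gripper's body (76 mm by 85 mm) begins 54 mm behind the grasp point. The pads swing forward as they close: fully open they stand 13 mm farther back than shut.
Start: joints at [-1.374, 0.286, 1.577, -0, 1.279, -0.15], TCP at [0.229, -0.635, 0.231] pointing down, gripper open.
Joint ranges: [-2.77, 2.77], [-0.9, 2.22], [0.21, 2.48], [-1.53, 4.67], [0.24, 2.81], [-2.84, 2.84]. Speed limits (rad/s): [2.79, 2.79, 3.14, 3.14, 3.14, 3.14].

### API

Orientations are given as a unit quaternion [x, y, z, w].
In Python, from plant import ctrl gives the robot as it stands.
- The arm moves only by the tool send_rows, never from a script. Its argument "series" is a list that holds one entry, the list of rows, each a list of 7 numbers: the shift along the tool's x, y, z in cm, then the turn, a rotation vector about the tool's x, y, z in rad, then the opening, from -1 (shut) to 1 (fully open). In form: [[[x, y, z, rx, ry, rz, jaw], ...]]. A call has 1 to 10 rows; each row shifts and turns the commanded pose from where the row before left it, along the tool's axes as they then stand; what a row does not reach is not made up. A row lasts 1/8 s, in which the tool goes at most 62.5 mm and 10.7 degrees, less where a joint would pass 70% of its speed; a pose out of reach is approached as far as the arm can. A call is refused whole if a number of a shift passes 6.25 or a number of a turn 0.188, either way. A call with a gripper value outside its range is refused whole. The fingers move at their own pace and stop on an object; "force" is the grip in N (left out, the last holds). Time passes only in rows, so rows that do not move let the fingers close. It gives the time, the measured TCP pose, the force, the opening and the grip force at its end, in the units of the state.
- ctrl.get_state(): the state, without advancing time (a new reading comes with each control period).
- ctrl.read_camera(name): name is "scene" or "top" or "wrist"; returns a dict with "img" (420x560x3 uint8, red, green, blue), "fx", "fy", "cx", "cy" (pixels), "R" (3x3) and "t" (3): a world point X has camera coordinates R X + t; the wrist camera has in their place "hand_eye" (4x4, takes a point from camera to tool coordinates, whose origin is the TCP and whose axes are the flange's). Camera axes: x right, y down, z forward; pixel columns grow to the right and rows downward; lengths in m; the calibration is good to about 2 mm. A picture is of the moment at which its call begins: read the wrist's pose just before it. There is no depth.
- ctrl.sign_off(): hands the job in; it is judged then, once.
The state is a dict: "time": time; "qpos": joint angles; "dq": joint speeds; "joint_efforts": joint torques, N m; "eef_pos": TCP position; "tcp_rot": TCP orientation; "contact_force": force on the tool from outside, world axes, zero at the start; "wrist_torque": the same for the moment, N m; "opening": opening from 0.0 (shut) to 1.0 (fully open); "finger_force": force on a finger pad.
Only numpy, scipy, OpenCV 4.12 (cv2) and the standard library are available. Lean on these libraries where they do the work, as an engineer would, in place of code of your own. Each camera call takes 0.05 s, during which the arm holds its last target. There are 200 camera calls.

### The job

Be my third hand for the fan change: pick up the new fan that stands upright on the mat, lower it into the open power-supply chassis and press its exhaust side (the one with struts and round label) against the four rubber buffers of the free opening in the rear panel, upright, square to the panel and centred on the opening, clear of the chassis floor. Push it towards the panel with a steady 10 N or so, never squeezing the buffers flat, and finish holding it just like that, without letting go, so that I can drive the screws from outside. Leave the old fan, the solder reel and the screwdriver where they are.

Things in the scene. Friction and masses are not known exactly. Their poses are not given: they have to be found in the camera images.
- fan: the new axial fan: square black plastic frame 60 x 60 mm, 25 mm thick, outline solid for gripping, about 0.09 kg, standing upright on one edge on the grey mat at the robot's right. Origin: centre of that edge; z up, y along its 60 mm width, x through its 25 mm thickness, pointing out of the exhaust face
- fan_exhaust (a point): centre of the new fan's exhaust face (four struts, round white label on the hub; the other face shows the open blades), 30 mm above the fan's origin and 12.5 mm along its x. At the start it is turned within about 60 degrees of the way it must finally face
- chassis: open power-supply chassis of sheet aluminium, fixed, 200 mm deep (x), 290 mm wide (y), walls 3 mm. Origin: centre of its underside; x points out through the rear panel. Floor 12 mm, tops of all four walls 92 mm above the mat. A board with parts up to 60 mm above the mat fills the front half (-x); the 105 mm inside the rear panel are empty but for the fitted fan
- fan_seat: the free one of the rear panel's two 56 mm fan openings (60 mm either side of the panel's middle; which is free varies). Origin: centre of the opening on the panel's inner face, 52 mm above the mat; x points out of the chassis (the way to press; same as the chassis's x), y along the panel, z up
- buffer_face (a point): middle of the free ends of the four soft dark rubber buffers round the free opening (10 mm thick, 12 mm long, 25 mm to each side, 25 mm above and below its centre, pointing into the chassis). It lies 12 mm inside the panel when not squeezed; the centre of the fan's exhaust face goes here
- buffers (a joint): squeeze of the four buffers (moving together), m: 0 free, 0.008 squeezed flat; they push back like a spring of 2500 N/m (10 N at 4 mm)
- fan_fitted: a like fan already fitted on the other opening of the rear panel, on the same kind of buffers, 120 mm from the free place centre to centre, fixed; its inner face stands 33 mm in from the panel. Origin: centre of its opening on the panel's inner face
- old_fan: the old fan taken out before, same size, lying flat on the mat (25 mm high), loose; origin centre of its underside. A bystander
- solder_reel: reel of solder, 62 mm across and 55 mm high, standing on its flange, loose; origin centre of its underside. A bystander
- screwdriver: screwdriver lying on the mat behind the rear panel, ready for the one who drives the screws, loose; origin at its underside. A bystander

How it is judged:
By the outcome, as a careful person would: the job done as asked, in the order asked, and still so for the second after the job is handed in, while the arm keeps its last pose, push and grip.
It also fails if it takes over 45 s, if anything falls off the work surface, if the arm or the gripper's body presses on something with over 40 N, if the wrist force passes 120 N, or if a joint passes its speed limit or range.

## Working session

There is one attempt and no reset: what is moved stays moved. The work goes in short steps, Python scripts to look and compute and a tool call to move; the robot and the scene stay as the last step left them, time stands still between calls to the robot, and variables do not carry over. Pictures are saved under pics/ and viewed, at most 10 in all, crops included, and the job is handed in when it is done.

Besides the shell and the picture viewer there is one more tool, called after "Emit:" by a JSON object that holds its "fn" and its "kwargs", one argument or row to a line. send_rows: Moves the arm, as the interface text tells. Its arguments: {"type":"object","properties":{"series":{"type":"array"},"force":{"type":"number"}},"required":["series"]}

```bash
ls; mkdir -p pics
python3 - <<'E'
from plant import ctrl
import cv2,json
print(ctrl.get_state())
for n in ("scene","top","wrist"):
    c=ctrl.read_camera(n); cv2.imwrite(f"pics/{n}0.png",c["img"][:,:,::-1])
    print(n,{k:(v.tolist() if hasattr(v,'tolist') else v) for k,v in c.items() if k!="img"})
E
```

```text
pics
{'time': 0.0, 'qpos': array([-1.37399823e+00,  2.87191934e-01,  1.57819168e+00, -1.19389306e-05,
        1.27860809e+00, -1.49998922e-01]), 'dq': array([-0.00027913, -0.00010496,  0.0002456 , -0.0014627 ,  0.00111309,
       -0.00076336]), 'joint_efforts': array([-3.32714053e-04, -4.05977511e+01, -2.92630488e+01, -9.96272956e-05,
        5.79765197e-03,  4.93686798e-06]), 'eef_pos': array([ 0.22931801, -0.63414486,  0.22992172]), 'tcp_rot': array([ 9.85003102e-01,  1.72532459e-01, -3.37786962e-05, -1.19906489e-03]), 'contact_force': array([-0.36843433, -0.24183649, -0.39816722]), 'wrist_torque': array([ 0.00097902, -0.02701801,  0.0002117 ]), 'finger_force': 0.0, 'opening': 0.997392381581099}
scene {'fx': 386.32869879981666, 'fy': 386.32869879981666, 'cx': 282.3161422601262, 'cy': 203.88673294632503, 'R': [[-0.817298948241499, 0.5762127190379472, 0.0011539593731836766], [0.4129512599588165, 0.5871235704513601, -0.6962450501934448], [-0.40186277023601646, -0.5685638182643548, -0.7178032449487062]], 't': [0.4702331537037963, -0.24835888717233004, 1.2011917923851014]}
top {'fx': 429.69506054494525, 'fy': 429.69506054494525, 'cx': 272.86684572129207, 'cy': 205.74354758430803, 'R': [[-0.013764243642074939, -0.9998383088450864, -0.011571592922295478], [-0.9862667833254531, 0.015480470239480872, -0.1644329259912038], [0.16458547234135143, 0.009149382873301738, -0.986320389674274]], 't': [0.0665257722519036, 0.6252567930034761, 0.9758200069421518]}
wrist {'fx': 350.7929091018391, 'fy': 350.7929091018391, 'cx': 277.708947808585, 'cy': 206.86471050001353, 'hand_eye': [[-0.0003833149309651112, -0.9643493440064155, -0.26463218962185714, 0.06693257235383926], [0.9999995852939356, -0.0005882685594377906, 0.0006952352533316008, 0.0012075580371521122], [-0.0008261244574501968, -0.2646318133832304, 0.9643491695770173, -0.14319533204444157], [0.0, 0.0, 0.0, 1.0]]}
```

View pics/top0.png

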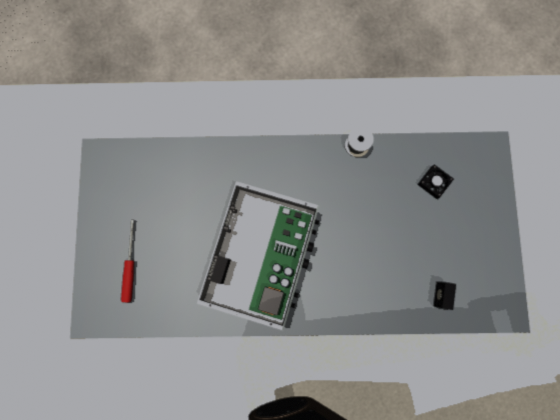

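View pics/scene0.png

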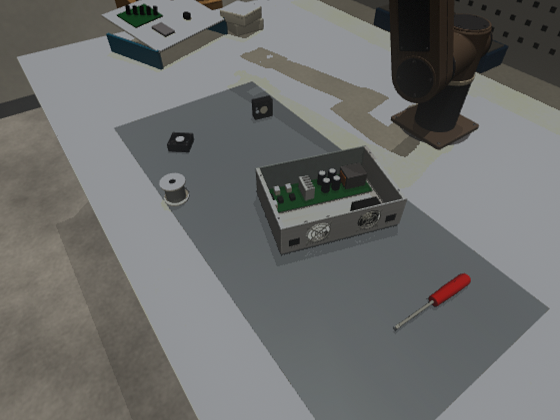

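View pics/wrist0.png

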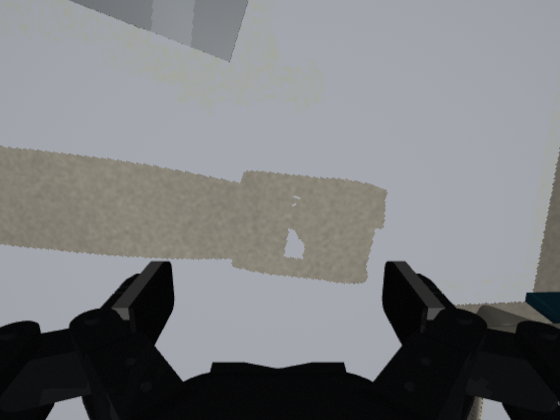

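The top picture shows the chassis at about (260,255), rear panel to the left (+y). The fitted fan is at (221,270) and the free opening at (232,215). The new fan stands at (445,295), the old fan lies at (436,182), the reel is at (359,143) and the screwdriver at (130,265). Next I'll enlarge the fan and the chassis.

Run:
```python
import cv2,numpy as np
t=cv2.imread("pics/top0.png");s=cv2.imread("pics/scene0.png")
a=cv2.resize(t[170:335,190:330],None,fx=3.5,fy=3.5,interpolation=cv2.INTER_CUBIC)   # 490x577
b=cv2.resize(t[275:315,425:465],None,fx=7,fy=7,interpolation=cv2.INTER_CUBIC)  #280
c=cv2.resize(s[85:125,242:282],None,fx=7,fy=7,interpolation=cv2.INTER_CUBIC)
o=np.zeros((578,780,3),np.uint8);o[:a.shape[0],:490]=a;o[:280,495:775]=b;o[290:570,495:775]=c
cv2.imwrite("pics/crop1.png",o)
```

```text
(no output)
```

View pics/crop1.png

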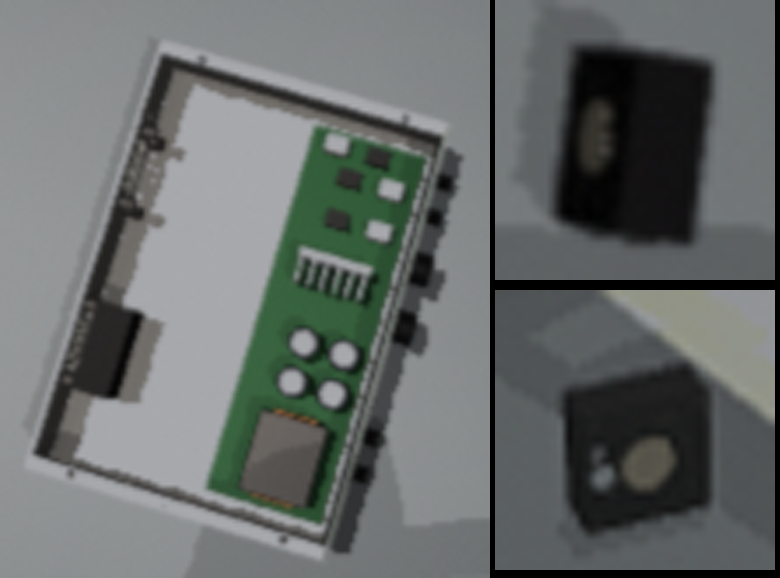

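The enlarged crops show the new fan's label side facing left (+y), with its top face right of column 630. The chassis rim corners are clear. Next I'll turn these into positions.

```bash
cat > h.py <<'E'
import numpy as np
from plant import ctrl
def back(c,uv,z):
    "pixels -> world points at height z"
    R=np.array(c["R"]);t=np.array(c["t"]);o=-R.T@t
    uv=np.atleast_2d(uv)
    d=np.c_[(uv[:,0]-c["cx"])/c["fx"],(uv[:,1]-c["cy"])/c["fy"],np.ones(len(uv))]@R
    return o+d*((z-o[2])/d[:,2])[:,None]
def proj(c,X):
    p=np.atleast_2d(X)@np.array(c["R"]).T+np.array(c["t"])
    return np.c_[c["fx"]*p[:,0]/p[:,2]+c["cx"],c["fy"]*p[:,1]/p[:,2]+c["cy"]]
def wristcam(c,s):
    from scipy.spatial.transform import Rotation as Ro
    T=np.eye(4);T[:3,:3]=Ro.from_quat(s["tcp_rot"]).as_matrix();T[:3,3]=s["eef_pos"]
    M=np.linalg.inv(T@np.array(c["hand_eye"]));return {**c,"R":M[:3,:3],"t":M[:3,3]}
E
python3 - <<'E'
from h import *
c=ctrl.read_camera("top");s=ctrl.read_camera("scene")
a=np.array([[160,38],[450,125],[325,560],[27,460]])/3.5+[190,170]-.35
A=back(c,a,.092);print(A.round(4))
n=np.linalg.norm
print("sides",[n(A[i]-A[i-3]).round(4) for i in range(4)])
ex=(A[0]+A[3]-A[1]-A[2]);print("yaw chassis",np.degrees(np.arctan2(ex[1],ex[0])), "wide dir",np.degrees(np.arctan2(*(A[0]-A[3]+A[1]-A[2])[[1,0]])),"centre",A.mean(0))
b=(np.array([[635,55],[712,63],[693,243],[620,235]])-[495,0])/7+[425,275]-.4
B=back(c,b,.06);print(B.round(4),[n(B[i]-B[i-3]).round(4) for i in range(4)])
w=(B[0]-B[3]+B[1]-B[2]);print("width dir",np.degrees(np.arctan2(w[1],w[0])),B.mean(0))
# scene: exhaust face bottom edge corners
g=(np.array([[590,530],[710,500],[565,393],[708,365]])-[495,290])/7+[242,85]-.4
G=back(s,g[:2],0);H=back(s,g[2:],.06);print("scene bottom",G.round(4),"top",H.round(4))
E
```

```text
[[ 0.6803  0.1433  0.092 ]
 [ 0.6188 -0.0472  0.092 ]
 [ 0.3438  0.0396  0.092 ]
 [ 0.4075  0.2276  0.092 ]]
sides [np.float64(0.2001), np.float64(0.2883), np.float64(0.1985), np.float64(0.2855)]
yaw chassis 71.68256169615613 wide dir -17.34696400604049 centre [0.51261198 0.09080657 0.092     ]
[[ 0.4402 -0.3344  0.06  ]
 [ 0.4373 -0.3593  0.06  ]
 [ 0.38   -0.3483  0.06  ]
 [ 0.3828 -0.325   0.06  ]] [np.float64(0.0251), np.float64(0.0584), np.float64(0.0236), np.float64(0.0582)]
width dir -10.047239902032453 [ 0.41007538 -0.34173334  0.06      ]
scene bottom [[ 0.4387 -0.3426  0.    ]
 [ 0.3807 -0.3316  0.    ]] top [[ 0.4368 -0.3606  0.06  ]
 [ 0.3722 -0.344   0.06  ]]
```

Emit:
{"fn": "send_rows", "kwargs": {
  "series": [
    [[0, 0, 0, 0, 0, -0.15, 1], [0, 0, 0, 0, 0, -0.15, 1], [0, 0, 0, 0, 0, -0.15, 1], [0, 0, 0, 0, 0, -0.15, 1], [0, 0, 0, 0, 0, -0.15, 1], [0, 0, 0, 0, 0, -0.15, 1], [0, 0, 0, 0, 0, -0.15, 1]]
  ]
}}

```text
time: 1.12
eef_pos: [0.2294, -0.6347, 0.2311]
tcp_rot: [0.764, 0.645, 0.0, -0.0]
contact_force: [-0.8, 0.1, -0.2]
opening: 1.001
finger_force: 0.0
```

Emit:
{"fn": "send_rows", "kwargs": {
  "series": [
    [[4, 1.6, 0.3, 0, 0, 0, 1], [4, 1.6, 0.3, 0, 0, 0, 1], [4, 1.6, 0.4, 0, 0, 0, 1], [4, 1.6, 0.4, 0, 0, 0, 1], [4, 1.6, 0.4, 0, 0, 0, 1], [4, 1.6, 0.4, 0, 0, 0, 1], [4, 1.6, 0.4, 0, 0, 0, 1], [4, 1.6, 0.4, 0, 0, 0, 1], [0, 0, 0, 0, 0, 0, 1]]
  ]
}}

```text
time: 2.25
eef_pos: [0.4117, -0.3394, 0.2008]
tcp_rot: [0.765, 0.645, 0.0, -0.001]
contact_force: [-0.3, -0.2, 0.6]
opening: 0.999
finger_force: 0.0
```

Run:
```python
from h import *
import cv2
from scipy.spatial.transform import Rotation as Ro
s=ctrl.get_state();c=wristcam(ctrl.read_camera("wrist"),s)
print(s["time"],s["eef_pos"],s["qpos"].round(3));R=Ro.from_quat(s["tcp_rot"]).as_matrix();print(R.round(4),np.degrees(np.arctan2(R[1,1],R[0,1])))
im=c["img"][:,:,::-1].copy()
th=np.radians(79.95);x=np.array([np.cos(th),np.sin(th),0]);y=np.array([-x[1],x[0],0]);o=np.array([.4101,-.3417,0])
P=[o+sx*.0125*x+sy*.03*y+[0,0,z] for z in (0,.06) for sx in (1,-1) for sy in (1,-1)]
print(proj(c,P).round(1))
cv2.imwrite("pics/w1.png",cv2.resize(im,(800,600),interpolation=cv2.INTER_CUBIC))
```

```text
2.25 [ 0.41173403 -0.33937648  0.20079757] [-0.88   0.002  1.952  0.     1.189 -0.71 ]
[[ 1.692e-01  9.856e-01 -6.000e-04]
 [ 9.856e-01 -1.692e-01  1.100e-03]
 [ 1.000e-03 -7.000e-04 -1.000e+00]] -9.743223715745733
[[245.6 169.1]
 [306.3 169.4]
 [246.  193.8]
 [305.6 194. ]
 [239.1 180.8]
 [312.  181.2]
 [239.8 210. ]
 [311.1 210.4]]
```

View pics/w1.png

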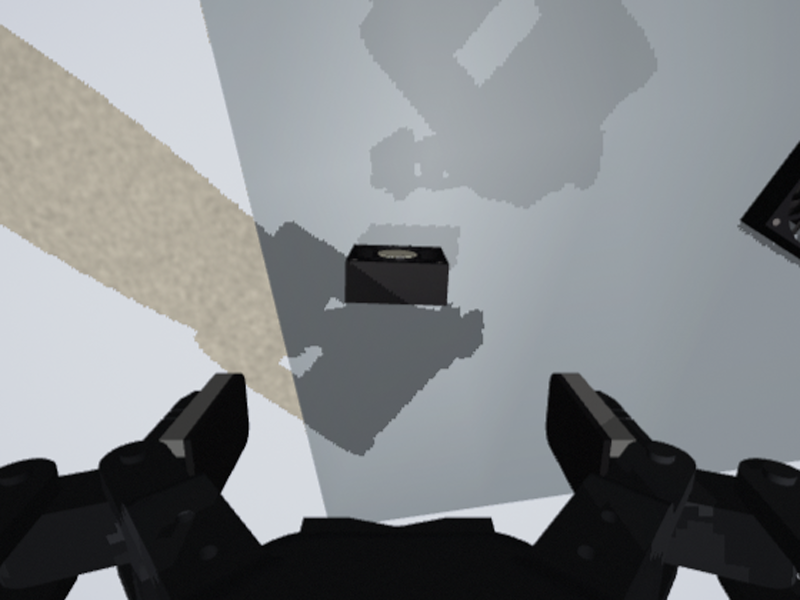

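The wrist picture shows the fan's top face with corners (346,262), (447,263), (447,304) and (346,304). The labelled exhaust face is on the far side, towards +y, as wanted. Its bottom edge runs (353,246)–(440,247).

Run:
```python
from h import *
s=ctrl.get_state();c=wristcam(ctrl.read_camera("wrist"),s)
k=np.array([[346,262],[447,263],[447,304],[346,304]])*.7-.15
B=back(c,k,.06);n=np.linalg.norm
print(B.round(4),[n(B[i]-B[i-3]).round(4) for i in range(4)],B.mean(0))
e=B[1]-B[0]+B[2]-B[3];print("width dir",np.degrees(np.arctan2(e[1],e[0])))
G=back(c,np.array([[353,246],[440,247]])*.7-.15,0);print(G.round(4))
print("exhaust mid top",(B[0]+B[1])/2,"bottom",G.mean(0))
# where do the open pads' mid project / offset of fan from TCP
from scipy.spatial.transform import Rotation as Ro
print("delta tool cm",Ro.from_quat(s["tcp_rot"]).as_matrix().T@(B.mean(0)-s["eef_pos"])*100)
```

```text
[[ 0.3843 -0.3282  0.06  ]
 [ 0.4417 -0.3388  0.06  ]
 [ 0.4381 -0.3633  0.06  ]
 [ 0.3793 -0.353   0.06  ]] [np.float64(0.0584), np.float64(0.0247), np.float64(0.0597), np.float64(0.0253)] [ 0.41085086 -0.34583967  0.06      ]
width dir -10.138370061481302
[[ 0.3831 -0.329   0.    ]
 [ 0.4425 -0.34    0.    ]]
exhaust mid top [ 0.41299458 -0.33352558  0.06      ] bottom [ 0.41280372 -0.33453519  0.        ]
delta tool cm [-0.4962597   0.04486927 14.11954297]
```

Emit:
{"fn": "send_rows", "kwargs": {
  "series": [
    [[-0.65, 0, 0, 0, 0, 0.006, 1], [0, 0, 3, 0, 0, 0, 1], [0, 0, 3, 0, 0, 0, 1], [0, 0, 3, 0, 0, 0, 1], [0, 0, 3, 0, 0, 0, 1], [0, 0, 3, 0, 0, 0, 1], [0, 0, 2.5, 0, 0, 0, 1], [0, 0, 1.4, 0, 0, 0, 1], [0, 0, 0, 0, 0, 0, 1]]
  ]
}}

```text
time: 3.48
eef_pos: [0.409, -0.3485, 0.0115]
tcp_rot: [0.768, 0.64, -0.0, -0.001]
contact_force: [0.2, -0.0, 0.7]
opening: 1.002
finger_force: 0.0
```

Emit:
{"fn": "send_rows", "kwargs": {
  "series": [
    [[0, 0, 0, 0, 0, 0, 0.6], [0, 0, 0, 0, 0, 0, 0.5], [0, 0, 0, 0, 0, 0, 0.3], [0, 0, 0, 0, 0, 0, 0], [0, 0, 0, 0, 0, 0, -0.5], [0, 0, 0, 0, 0, 0, -0.5], [0, 0, 0, 0, 0, 0, -0.5], [0, 0, 0, 0, 0, 0, -0.5]]
  ],
  "force": 60
}}

```text
time: 4.47
eef_pos: [0.4106, -0.3492, 0.0138]
tcp_rot: [0.768, 0.641, -0.0, 0.001]
contact_force: [-0.6, 0.1, 5.7]
opening: 0.695
finger_force: 65.0
```

Run:
```python
from h import *
import cv2
s=ctrl.get_state();c=wristcam(ctrl.read_camera("wrist"),s)
print(s["time"],s["eef_pos"],s["opening"],s["finger_force"],s["contact_force"])
cv2.imwrite("pics/w2.png",c["img"][:,:,::-1])
```

```text
4.475 [ 0.41063394 -0.34917827  0.01377965] 0.6953454684767105 64.95600700378418 [-0.63280173  0.09030625  5.73431605]
```

View pics/w2.png

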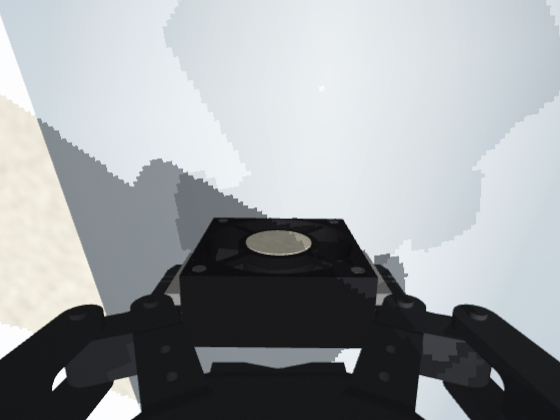

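Gripped: the pads hold both sides. The top face corners are (181,276), (377,277), (376,347) and (183,347), and the exhaust face, with label and struts, is beyond it. I'll compute the fan's place in the tool and lift it.

Emit:
{"fn": "send_rows", "kwargs": {
  "series": [
    [[0, 0, -1, 0, 0, 0, -0.5], [0, 0, -3, 0, 0, 0, -0.5], [0, 0, -4, 0, 0, 0, -0.5], [0, 0, -4, 0, 0, 0, -0.5], [0, 0, -4, 0, 0, 0, -0.5], [0, 0, 0, 0, 0, 0, -0.5]]
  ]
}}

```text
time: 5.28
eef_pos: [0.4111, -0.3496, 0.1763]
tcp_rot: [0.768, 0.641, -0.0, 0.004]
contact_force: [-0.2, -1.0, -0.7]
opening: 0.697
finger_force: 64.8
```

Run:
```python
from h import *
import cv2
from scipy.spatial.transform import Rotation as Ro
c=ctrl.read_camera("wrist");s=ctrl.get_state()
print(s["time"],s["eef_pos"],s["tcp_rot"],s["opening"],s["contact_force"])
cv2.imwrite("pics/w3.png",c["img"][:,:,::-1])
d=cv2.absdiff(cv2.imread("pics/w2.png"),cv2.imread("pics/w3.png"))
# in tool coords (identity pose); fan top plane z_tool = -(0.06-0.0138)
H=np.array(c["hand_eye"]);M=np.linalg.inv(H);ct={**c,"R":M[:3,:3],"t":M[:3,3]}
print(back(ct,[[181,276],[377,277],[376,347],[183,347]],-.0462).round(4))
print(back(ct,[[215,219],[342,219]],.0138).round(4))
w=c["img"][:,:,::-1][190:370,150:410]
cv2.imwrite("pics/w3c.png",cv2.resize(w,None,fx=3,fy=3,interpolation=cv2.INTER_CUBIC))
```

```text
5.325 [ 0.41009972 -0.34839997  0.17353123] [7.67750660e-01 6.40747422e-01 5.71669589e-06 1.29045947e-03] 0.6979911027672434 [ 0.32106616 -0.06743517 -1.19617344]
[[ 0.0175 -0.0288 -0.0462]
 [ 0.0171  0.0307 -0.0462]
 [-0.0076  0.0322 -0.0462]
 [-0.0076 -0.03   -0.0462]]
[[ 0.0168 -0.0288  0.0138]
 [ 0.0168  0.0307  0.0138]]
```

View pics/w3c.png

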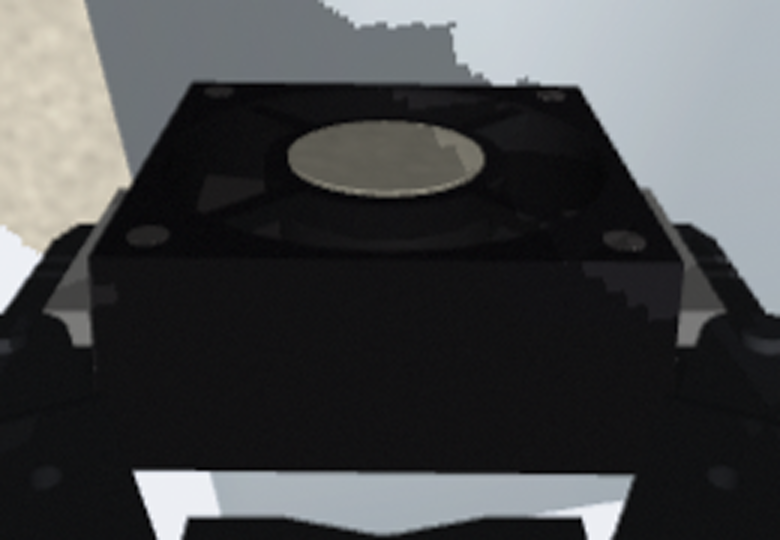

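Emit:
{"fn": "send_rows", "kwargs": {
  "series": [
    [[2, 0.4, 0, 0, 0, 0, -0.5], [4.5, 0.8, 0, 0, 0, 0, -0.5], [4.5, 0.8, 0, 0, 0, 0, -0.5], [4.5, 0.8, 0, 0, 0, 0, -0.5], [4.5, 0.8, 0, 0, 0, 0, -0.5], [4.5, 0.8, 0, 0, 0, 0, -0.5], [4.5, 0.8, 0, 0, 0, 0, -0.5], [4.5, 0.8, 0, 0, 0, 0, -0.5], [4.5, 0.8, 0, 0, 0, 0, -0.5], [4.5, 0.8, 0, 0, 0, 0, -0.5]]
  ]
}}

```text
time: 6.58
eef_pos: [0.559, 0.0591, 0.1697]
tcp_rot: [0.768, 0.641, -0.002, -0.002]
contact_force: [-0.4, 0.3, -0.3]
opening: 0.694
finger_force: 64.8
```

Emit:
{"fn": "send_rows", "kwargs": {
  "series": [
    [[3, 0.6, 0, 0, 0, 0, -0.5], [1.6, 0.3, 0, 0, 0, 0.033, -0.5], [0, 0, 0, 0, 0, 0.05, -0.5], [0, 0, 0, 0, 0, 0.05, -0.5], [0, 0, 0, 0, 0, 0, -0.5], [0, 0, 0, 0, 0, 0, -0.5]]
  ]
}}

```text
time: 7.32
eef_pos: [0.5767, 0.1005, 0.1709]
tcp_rot: [0.808, 0.589, -0.001, -0.001]
contact_force: [-0.9, 0.3, -0.1]
opening: 0.694
finger_force: 64.7
```

Run:
```python
from h import *
import cv2
s=ctrl.get_state();c=ctrl.read_camera("wrist");t=ctrl.read_camera("top")
print(s["time"],s["eef_pos"],s["tcp_rot"],s["opening"],s["contact_force"],s["qpos"].round(3))
cv2.imwrite("pics/w4r.png",c["img"][:,:,::-1])
cv2.imwrite("pics/w4.png",cv2.resize(c["img"][:,:,::-1],(800,600),interpolation=cv2.INTER_CUBIC))
```

```text
7.325 [0.5767     0.10049822 0.17093451] [ 0.80836101  0.58868561 -0.00101124 -0.00083576] 0.694196521311886 [-0.91319063  0.31696636 -0.09890606] [-1.000e-03  1.490e-01  1.853e+00  0.000e+00  1.142e+00  3.110e-01]
```

View pics/w4.png

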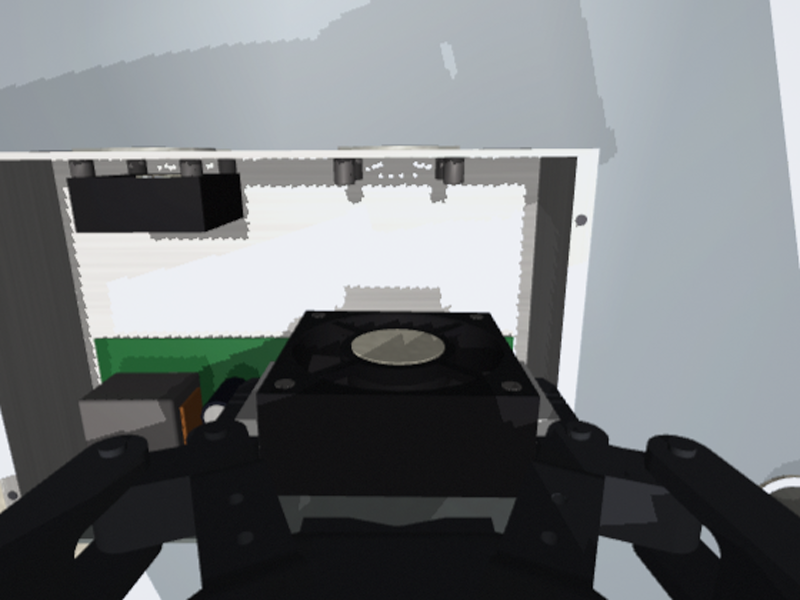

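The picture shows the rear panel rim running level at rows 151–159, with its outer right corner at (599,149). The fitted fan is on the left. The free opening's buffers are at (345,172) and (453,170), and the held fan is below them. I'll zoom in on the rim, the buffers and the fan edges.

Run:
```python
import cv2,numpy as np
im=cv2.imread("pics/w4r.png")
a=cv2.resize(im[98:148,225:425],None,fx=4,fy=4,interpolation=cv2.INTER_CUBIC)
b=cv2.resize(im[210:300,180:380],None,fx=4,fy=4,interpolation=cv2.INTER_CUBIC)
b=np.clip(b.astype(float)*2,0,255).astype(np.uint8)
cv2.imwrite("pics/w4c.png",np.vstack([a,b]))
g=cv2.cvtColor(im,cv2.COLOR_BGR2GRAY)
for u in (20,60,220,290,390): print(u,g[98:122,u])
print(g[108,395:430])
```

```text
20 [150 150 150 150 150 150 149 150 181 222 231 231 231 170  82  62  62  62
  62  63  63  63  63  64]
60 [152 152 152 152 153 151 148 148 216 234 232 232 231 157  49  44  63  71
  70  71  71  71  71  70]
220 [179 180 179 179 179 179 179 222 235 235 234 234 236 191 140 137 137 138
 140 138 138 136 135 136]
290 [176 176 176 158 188 200 208 230 236 237 237 227 177 139 138 208 236 233
 182 138 138 138 137 219]
390 [170 171 170 171 170 170 224 238 238 238 238 180  82  60  60  61  60  61
  61  60  61  61  60  60]
[238 238 238 239 238 238 238 238 238 238 238 238 238 238 238 238 238 238
 238 238 238 238 238 238 192 165 163 163 163 162 162 162 162 161 161]
```

View pics/w4c.png

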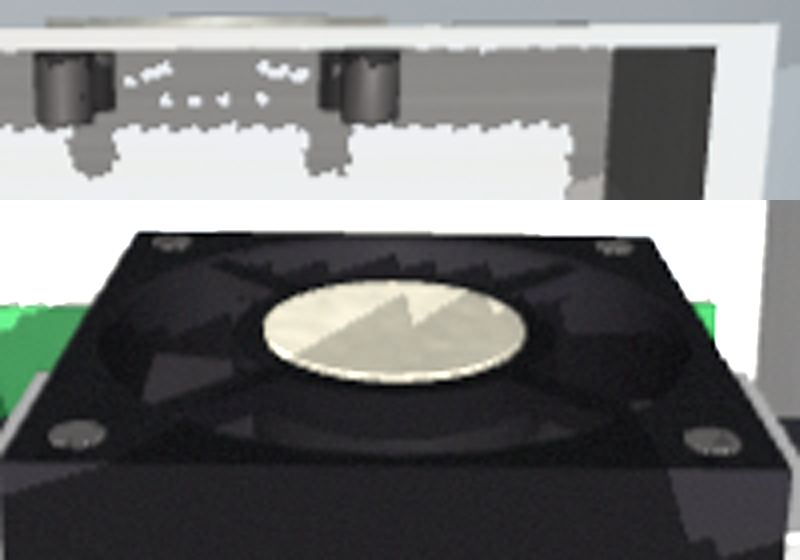

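Run:
```python
from h import *
from scipy.spatial.transform import Rotation as Ro
s=ctrl.get_state();c=wristcam(ctrl.read_camera("wrist"),s)
R=Ro.from_quat(s["tcp_rot"]).as_matrix();p=s["eef_pos"]
T=lambda X:((X-p)@R)*1000
za=lambda q:np.array(q)/4+[225,98]-.375
zb=lambda q:np.array(q)/4+[180,160]-.375
print(p,"tool x yaw",np.degrees(np.arctan2(R[1,0],R[0,0])), "tilt",R[2])
rim=back(c,[[20,111.2],[60,110.9],[220,111.1],[390,109.2]],.092);print("rim tool mm",T(rim).round(1))
f=np.polyfit(*T(rim).T[[1,0]],1);print("slope deg",np.degrees(f[0]))
print("outer/inner corner",T(back(c,za([[778,25],[717,47]]),.092)).round(1))
print("buffers ctr, at z77",T(back(c,za([[35,122],[92,122],[342,121],[400,121]]),.077)).round(1))
H=np.array(c["hand_eye"]);M=np.linalg.inv(H);ct={**c,"R":M[:3,:3],"t":M[:3,3]}
print("fan bottom edge",back(ct,zb([[137,233],[650,238]]),.0138).round(4),"top",back(ct,zb([[5,462],[790,468]]),-.0462).round(4))
print("holes low",back(ct,zb([[172,243],[614,246]]),.0088).round(4),"up",back(ct,zb([[77,434],[712,441]]),-.0412).round(4), "label",back(ct,zb([[395,331]]),-.0162))
```

```text
[0.57724699 0.10020622 0.17167568] tool x yaw 72.09626903094846 tilt [-2.68153818e-04 -1.20337842e-03 -9.99999240e-01]
rim tool mm [[  65.5 -157.1   79.8]
 [  65.7 -132.6   79.8]
 [  65.6  -34.5   79.7]
 [  66.6   69.6   79.6]]
slope deg 0.24016116763403542
outer/inner corner [[69.8 87.  79.6]
 [66.5 78.1 79.6]]
buffers ctr, at z77 [[ 54.6 -28.5  94.7]
 [ 54.6 -19.1  94.7]
 [ 54.8  22.3  94.6]
 [ 54.8  31.9  94.6]]
fan bottom edge [[ 0.0175 -0.0291  0.0138]
 [ 0.0168  0.031   0.0138]] top [[ 0.0179 -0.0286 -0.0462]
 [ 0.0173  0.0309 -0.0462]]
holes low [[ 0.0178 -0.0243  0.0088]
 [ 0.0174  0.0259  0.0088]] up [[ 0.0178 -0.0243 -0.0412]
 [ 0.0172  0.0261 -0.0412]] label [[ 0.01683945  0.00098137 -0.0162    ]]
```

Emit:
{"fn": "send_rows", "kwargs": {
  "series": [
    [[0, 0.15, 0, 0, 0, -0.013, -0.5], [0, 0, 2.5, 0, 0, 0, -0.5], [0, 0, 2.5, 0, 0, 0, -0.5], [0, 0, 2.5, 0, 0, 0, -0.5], [0, 0, 2.5, 0, 0, 0, -0.5], [0, 0, 2, 0, 0, 0, -0.5], [0, 0, 1.5, 0, 0, 0, -0.5], [0, 0, 0, 0, 0, 0, -0.5]]
  ]
}}

```text
time: 8.48
eef_pos: [0.5783, 0.0995, 0.036]
tcp_rot: [0.805, 0.593, -0.001, -0.001]
contact_force: [0.2, 0.2, -0.5]
opening: 0.692
finger_force: 64.7
```

Run:
```python
from h import *
from scipy.spatial.transform import Rotation as Ro
P=[];F=[]
for i in range(8):
    c=ctrl.read_camera("wrist");s=ctrl.get_state();P.append(s["eef_pos"]);F.append(s["contact_force"])
print(np.mean(P,0),np.std(P,0),np.mean(F,0));R=Ro.from_quat(s["tcp_rot"]).as_matrix();print("yaw",np.degrees(np.arctan2(R[1,0],R[0,0])),R[2],s["time"])
```

```text
[0.57983929 0.09954615 0.03816018] [3.05151282e-04 1.42909906e-05 4.25978653e-04] [ 0.07604484 -0.18770456 -1.42678988]
yaw 72.81158683683886 [ 3.82068634e-04  1.23790490e-03 -9.99999161e-01] 8.875
```

Emit:
{"fn": "send_rows", "kwargs": {
  "series": [
    [[1, 0, 0.15, 0, 0, 0, -0.5], [1, 0, 0, 0, 0, 0, -0.5], [0.8, 0, 0, 0, 0, 0, -0.5], [0.4, 0, 0, 0, 0, 0, -0.5], [0.2, 0, 0, 0, 0, 0, -0.5], [0, 0, 0, 0, 0, 0, -0.5], [0, 0, 0, 0, 0, 0, -0.5]]
  ],
  "force": 80
}}

```text
time: 9.75
eef_pos: [0.5891, 0.1318, 0.0358]
tcp_rot: [0.805, 0.593, -0.0, -0.0]
contact_force: [0.2, -0.3, -0.8]
opening: 0.693
finger_force: 86.6
```

```bash
cat > m.py <<'E'
from h import *
import cv2
from scipy.spatial.transform import Rotation as Ro
P=[];F=[];M=[];Q=[]
for i in range(8):
    c=ctrl.read_camera("wrist");s=ctrl.get_state();P.append(s["eef_pos"]);F.append(s["contact_force"]);M.append(s["wrist_torque"]);Q.append(s["tcp_rot"])
cv2.imwrite("pics/wn.png",c["img"][:,:,::-1])
R=Ro.from_quat(Q).mean().as_matrix()
print("t",s["time"],"p",np.mean(P,0).round(4),"F tool",(np.mean(F,0)@R).round(2),"std",np.std(F,0).round(1),"M tool",(np.mean(M,0)@R).round(3),"yaw",np.degrees(np.arctan2(R[1,0],R[0,0])).round(2),R[2].round(4),s["opening"],s["finger_force"])
E
python3 m.py
```

```text
t 10.15 p [0.5892 0.1318 0.0358] F tool [ 0.08 -0.21  1.1 ] std [0.3 0.4 0.4] M tool [ 0.014 -0.008  0.025] yaw 72.8 [-0. -0. -1.] 0.689695403832506 86.55747413635254
```

Emit:
{"fn": "send_rows", "kwargs": {
  "series": [
    [[0.15, 0, 0, 0, 0, 0, -0.5], [0.15, 0, 0, 0, 0, 0, -0.5], [0.1, 0, 0, 0, 0, 0, -0.5], [0.1, 0, 0, 0, 0, 0, -0.5], [0, 0, 0, 0, 0, 0, -0.5], [0, 0, 0, 0, 0, 0, -0.5]]
  ]
}}

```text
time: 10.9
eef_pos: [0.5906, 0.1363, 0.0358]
tcp_rot: [0.805, 0.594, -0.0, 0.0]
contact_force: [-2.0, -4.9, 0.9]
opening: 0.689
finger_force: 86.9
```

```bash
python3 m.py
```

```text
t 11.3 p [0.5906 0.1365 0.0358] F tool [-5.4  -0.11 -0.62] std [0.4 0.4 0.4] M tool [ 0.028 -0.787 -0.153] yaw 72.82 [-6.e-04 -2.e-04 -1.e+00] 0.6926339922357424 86.94577217102051
```

The moment about the tool's z (−0.15 Nm at 5.4 N) puts the push about 28 mm to −y. Only the −y side is touching, so I'll turn the fan a little.

Emit:
{"fn": "send_rows", "kwargs": {
  "series": [
    [[0, 0, 0, 0, 0, -0.006, -0.5], [0, 0, 0, 0, 0, 0, -0.5], [0, 0, 0, 0, 0, 0, -0.5]]
  ]
}}

```text
time: 11.68
eef_pos: [0.5908, 0.1365, 0.0358]
tcp_rot: [0.803, 0.596, -0.0, 0.0]
contact_force: [-0.9, -4.8, -0.1]
opening: 0.691
finger_force: 87.1
```

```bash
python3 m.py
```

```text
t 12.075 p [0.5907 0.1365 0.0358] F tool [-5.16  0.07 -0.11] std [0.3 0.4 0.3] M tool [-0.024 -0.788 -0.015] yaw 73.12 [-3.e-04  1.e-04 -1.e+00] 0.6928332422548952 87.05838203430176
```

Emit:
{"fn": "send_rows", "kwargs": {
  "series": [
    [[0.01, 0, 0, 0, 0.008, 0, -0.5], [0, 0, 0, 0, 0, 0, -0.5], [0, 0, 0, 0, 0, 0, -0.5]]
  ]
}}

```text
time: 12.45
eef_pos: [0.5908, 0.1366, 0.0357]
tcp_rot: [0.803, 0.596, 0.003, -0.002]
contact_force: [-1.3, -4.9, -0.5]
opening: 0.693
finger_force: 87.0
```

```bash
python3 m.py
```

```text
t 12.85 p [0.5908 0.1366 0.0357] F tool [-5.32  0.64  0.4 ] std [0.6 0.4 0.3] M tool [-0.1   -0.958  0.021] yaw 73.14 [ 7.6e-03  2.0e-04 -1.0e+00] 0.6910840048832229 87.025887966156
```

Emit:
{"fn": "send_rows", "kwargs": {
  "series": [
    [[-0.02, 0, 0, 0, -0.016, -0.001, -0.5], [0, 0, 0, 0, 0, 0, -0.5], [0, 0, 0, 0, 0, 0, -0.5]]
  ]
}}

```text
time: 13.22
eef_pos: [0.5908, 0.1366, 0.0359]
tcp_rot: [0.803, 0.596, -0.003, 0.002]
contact_force: [-2.7, -6.0, 1.3]
opening: 0.687
finger_force: 87.2
```

```bash
python3 m.py
```

```text
t 13.625 p [0.5908 0.1366 0.0359] F tool [-5.59  0.35 -0.86] std [0.7 0.4 0.5] M tool [-0.031 -0.706  0.026] yaw 73.18 [-8.e-03  2.e-04 -1.e+00] 0.6920183849604233 87.23944187164307
```

Lever arms of 0.180, 0.15 and 0.126 m show the fan is flush at zero pitch. I'll restore that and push up to 10 N.

Emit:
{"fn": "send_rows", "kwargs": {
  "series": [
    [[0.01, 0, 0, 0, 0.008, 0, -0.5], [0.1, 0, 0, 0, 0, 0, -0.5], [0.1, 0, 0, 0, 0, 0, -0.5], [0, 0, 0, 0, 0, 0, -0.5], [0, 0, 0, 0, 0, 0, -0.5], [0, 0, 0, 0, 0, 0, -0.5]]
  ]
}}

```text
time: 14.38
eef_pos: [0.5911, 0.1377, 0.0358]
tcp_rot: [0.803, 0.596, -0.001, 0.0]
contact_force: [-1.9, -7.5, 1.2]
opening: 0.692
finger_force: 87.1
```

```bash
python3 m.py
python3 - <<'E'
from h import *
import cv2
w=cv2.imread("pics/wn.png")
cv2.imwrite("pics/final.png",cv2.resize(w[60:360,80:480],(800,600),interpolation=cv2.INTER_CUBIC))
E
```

```text
t 14.775 p [0.5911 0.1377 0.0358] F tool [-8.39  0.47 -0.99] std [0.4 0.4 0.4] M tool [-0.078 -1.192  0.038] yaw 73.2 [-1.8e-03 -2.0e-04 -1.0e+00] 0.6885077629178893 87.14594721794128
```

View pics/final.png

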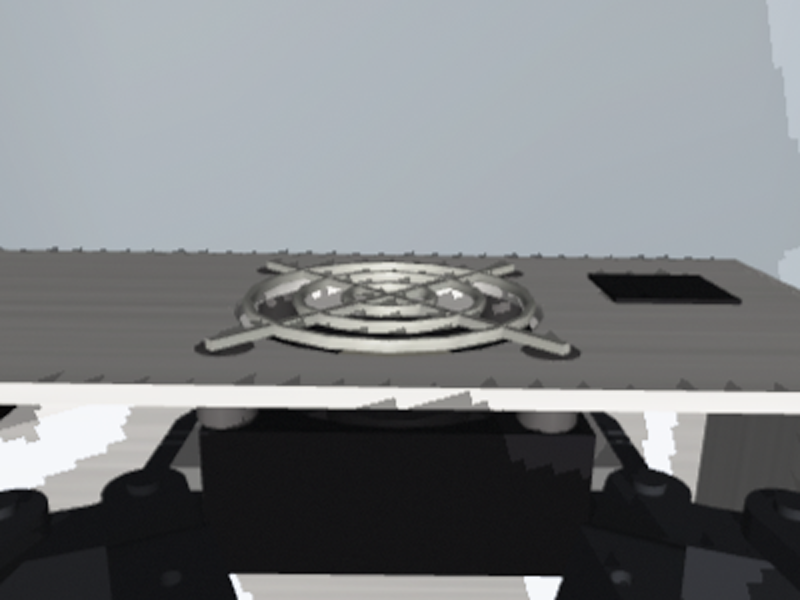

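The fan sits flush on the buffers. The fan's top edge is (201–594, 433), midpoint 397, against an opening midpoint of about 388. That puts the fan about 1.3 mm too far to the right, so I'll back off, shift and press again, slightly harder.

Emit:
{"fn": "send_rows", "kwargs": {
  "series": [
    [[-0.4, 0, 0, 0, 0, 0, -0.5], [-0.4, 0, 0, 0, 0, 0, -0.5], [0, -0.13, 0, 0, 0, 0, -0.5], [0.3, 0, 0, 0, 0, 0, -0.5], [0.3, 0, 0, 0, 0, 0, -0.5], [0.2, 0, 0, 0, 0, 0, -0.5], [0.1, 0, 0, 0, 0, 0, -0.5], [0, 0, 0, 0, 0, 0, -0.5], [0, 0, 0, 0, 0, 0, -0.5], [0, 0, 0, 0, 0, 0, -0.5]]
  ]
}}

```text
time: 16.02
eef_pos: [0.5896, 0.1383, 0.0359]
tcp_rot: [0.803, 0.597, -0.002, 0.001]
contact_force: [-4.1, -8.9, 2.6]
opening: 0.692
finger_force: 87.3
```

```bash
python3 m.py
python3 - <<'E'
import cv2,numpy as np
from h import *
# displacement of the panel grille between the two pictures, and of the fan
a=cv2.imread("pics/final.png",0);b=cv2.resize(cv2.imread("pics/wn.png",0)[60:360,80:480],(800,600),interpolation=cv2.INTER_CUBIC)
for n,(y0,y1,x0,x1) in {"grille":(255,360,190,590),"fan":(425,585,195,605)}.items():
    print(n,cv2.phaseCorrelate(a[y0:y1,x0:x1].astype(np.float32),b[y0:y1,x0:x1].astype(np.float32),cv2.createHanningWindow((x1-x0,y1-y0),cv2.CV_32F)))
E
```

```text
t 16.425 p [0.5896 0.1383 0.0359] F tool [-8.66 -1.42 -1.76] std [0.8 0.5 0.4] M tool [ 0.131 -1.17   0.065] yaw 73.25 [-0.004  -0.0017 -1.    ] 0.6927651490959517 87.29792833328247
grille ((8.17719264894464, 0.8421591387517964), 0.9352386305067274)
fan ((0.07229524940521515, -0.07396979371291934), 0.39627856545978124)
```

Emit:
{"fn": "send_rows", "kwargs": {
  "series": [
    [[0.04, 0, 0, 0, 0.004, 0.001, -0.5], [0.04, 0, 0, 0, 0, 0, -0.5], [0, 0, 0, 0, 0, 0, -0.5], [0, 0, 0, 0, 0, 0, -0.5], [0, 0, 0, 0, 0, 0, -0.5], [0, 0, 0, 0, 0, 0, -0.5]]
  ]
}}

```text
time: 17.18
eef_pos: [0.5898, 0.1387, 0.0358]
tcp_rot: [0.803, 0.596, -0.001, -0.0]
contact_force: [-4.4, -8.7, 2.4]
opening: 0.692
finger_force: 87.4
```

```bash
python3 m.py; python3 m.py
```

```text
t 17.575 p [0.5897 0.1387 0.0358] F tool [-9.49 -1.26 -2.03] std [0.5 0.4 0.4] M tool [ 0.113 -1.389  0.022] yaw 73.22 [-9.0e-04 -1.8e-03 -1.0e+00] 0.6959048469314678 87.40690469741821
t 17.975 p [0.5897 0.1387 0.0358] F tool [-9.32 -1.26 -2.53] std [0.8 0.3 0.3] M tool [ 0.116 -1.401  0.035] yaw 73.22 [-9.0e-04 -1.8e-03 -1.0e+00] 0.6884014601273112 87.40720510482788
```

```bash
python3 -c "
from plant import ctrl
print(ctrl.sign_off())"
```

```text
the job is handed in; nothing more can be done
None
```

The new fan is held flush against the four buffers with a steady push of about 9.4 N. It is upright, square to the panel and centred on the free opening to within about 1 mm sideways. It sits about 10 mm clear of the chassis floor by the arm's position readings (good to 1–2 mm), and the job is handed in.

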